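# Scrub out the tilted glue pot

### The job

Scrub out the empty steel glue pot: with the lever at its side swing it about 30 degrees over towards the robot and leave it standing there, because the carrying bar blocks the way in from straight above. Take the long brush out of its wooden cup and, in line with the leaning pot, feel for the strainer plate inside, press the brush end on its middle with light hand pressure (about 10 N) for half a second, draw the brush up to the mouth and press it down on the plate in the same way once more. Then stand the brush back in its cup, swing the pot back level, fully home on its stop, and leave everything else on the bench where it is.

Things in the scene. Friction and masses are not known exactly. Their poses are not given: they have to be found in the camera images.
- stand: dark wooden stand fixed to the bench: base 170 x 180 x 18 mm (x, y, z), uprights 34 x 14 mm at y = -70 and +70 mm, joined over the pot by a carrying bar (26 mm in x, 14 mm thick, underside 250 mm up). Origin: centre of the underside; x away from the robot, y along the pot's pivot axis, z up. The pivot axis crosses z 130 mm above the origin.
- lever_grip (a point): on the wooden grip of the swing lever, 140 mm to the stand's +y side of the pot's axis (outside the upright), 88 mm from the pivot axis. The grip is 20 mm (x) x 14 mm (y) x 60 mm (z), centred 3 mm below this point. The lever is parallel to the pot's axis and swings with it: z along the lever, outwards; y along the pivot axis.
- pot: plain steel glue pot: outer diameter 100 mm, wall 3 mm, height 120 mm, open top. Origin: on its axis at mid-height, on the pivot; z along its axis to the mouth (60 mm off). Swings from level (stop) to 60 degrees, mouth towards the stand's -x; the stiff pivot (6 N at the lever) stays where left. Inside, a flat strainer plate fills its width at an unknown depth: upper face at z = -42 to -7 mm.
- brush: long round brush, 207 mm in all: scrubbing head 28 mm diameter, 56 mm long, with a flat end; steel stem 8 mm diameter; wooden handle 18 mm diameter from 122 to 207 mm. Upright in the cup at first, head down. Origin: centre of the head's flat end (unpressed); z along the brush to the handle. The head is springy: it gives 1 mm per 2 N, at most 12 mm. About 0.1 kg.
- brush_tip (a point): centre of the flat end of the brush head; it moves with the head as that gives
- cup: turned wooden cup fixed to the bench, in which the brush stands: height 60 mm, outer diameter 58 mm (foot 74 mm), inner diameter 42 mm, inner floor 6 mm above the underside. Origin: centre of its underside, z up.
- jar: closed brown glass jar, 68 mm diameter, 100 mm high, loose; bystander. Origin: centre of the underside.
- tin: closed tin, 60 mm diameter, 75 mm high, loose; bystander. Origin: centre of the underside.
- plane: small brass thumb plane, 75 x 32 x 33 mm, loose; bystander. Origin: centre of the underside.
Mind the look-alikes: they are no part of the job. Leave any green look-alike of the brush alone. Several things look just like the cup: the one meant starts farthest to the robot's left.

How it is judged:
On the way, in this order (a step that is already met when the one before it is completed fails the run):
1. the pot leans 24 to 37 degrees towards the robot and stays so with the lever let go (angle between pot's own z axis and vertical between 0.42 and 0.64 rad and contact force between the fingers and anything else below 0.2 N and angular speed of pot below 0.05 rad/s), for 0.3 s.
2. the brush end is pressed on the plate in the leaning pot with 3 to 22 N, within 15 mm of the pot's axis and in line with it within 12 degrees, for 0.3 s (angle between pot's own z axis and vertical between 0.42 and 0.64 rad and x of brush_tip in the frame of pot between -0.015 and 0.015 m and y of brush_tip in the frame of pot between -0.015 and 0.015 m and z of brush_tip in the frame of pot below -0.003 m and angle between the z axis of brush and the z axis of pot, either way round below 0.22 rad and contact force between brush and pot between 3 and 22 N), for 0.3 s.
3. the brush is drawn up so that its end is at least 25 mm above the pot's mid-height, the pot still leaning (angle between pot's own z axis and vertical between 0.42 and 0.64 rad and z of brush_tip in the frame of pot above 0.025 m).
4. the brush end is pressed on the plate a second time, in the same way (all of step 2), for 0.3 s.
At the end, for the whole second after the job is handed in: the pot is level within 3 degrees (0.05 rad) and still, and the brush stands head down on the floor of its cup (end within 10 mm of the floor and 15 mm of the cup's axis, leaning less than 20 degrees), let go and at rest (angle between pot's own z axis and vertical below 0.05 rad and z of brush_tip in the frame of cup below 0.016 m and x of brush_tip in the frame of cup between -0.015 and 0.015 m and y of brush_tip in the frame of cup between -0.015 and 0.015 m and angle between brush's own z axis and vertical below 0.35 rad and linear speed of brush below 0.02 m/s and angular speed of pot below 0.05 rad/s); the robot touches nothing.
It fails at once if the brush is pushed against the pot with more than 40 N (contact force between brush and pot above 40 N).
It fails at once if the jar is moved more than 30 mm or tipped over (distance of jar from where it was at the start of the episode above 0.03 m or angle between jar's own z axis and vertical above 0.5 rad).
It fails at once if the tin is moved more than 30 mm or tipped over (distance of tin from where it was at the start of the episode above 0.03 m or angle between tin's own z axis and vertical above 0.5 rad).
It fails at once if the plane is moved more than 30 mm or tipped over (distance of plane from where it was at the start of the episode above 0.03 m or angle between plane's own z axis and vertical above 0.5 rad).
It also fails if it takes over 72 s, if anything falls off the work surface, if the arm or the gripper's body presses on something with over 40 N, if the wrist force passes 120 N, or if a joint passes its speed limit or range.

### The arm

A 6-joint arm with a two-finger parallel gripper is mounted at the origin on the work surface. World frame = base frame: x ahead of the robot, y to its left, z up, the work surface at z = 0. Lengths are in m, angles in rad, forces in N, time in s.
With the tool pointing down it reaches from about 0.275 to 0.825 m from the base axis. Payload 5.2 kg.
Tool frame: the origin (TCP) lies midway between the tips of the shut fingers; the grasp point (between the pads) lies robot.pinch_z behind it (robot.pinch_z is the distance from the TCP to the grasp point, in m); z points along the fingers, y is the line along which they close (so a half turn about z gives the same grasp; the last joint's range is limited). The gripper opens to 93 mm and grips with 3 to 60 N. Pads are 15 mm wide; open, the fingers measure 128 mm over their backs; the gripper's body (75 mm by 188 mm) begins 65 mm behind the grasp point.
Start: joints at [0.979, 0.259, 1.535, -0, 1.348, -0.203], TCP at [0.208, 0.509, 0.219] pointing down, gripper open.
Joint ranges: [-3.14, 3.14], [-0.91, 2.08], [0.19, 2.58], [-1.22, 4.36], [0.22, 2.71], [-3.12, 3.12]. Speed limits (rad/s): [2.57, 2.57, 3.14, 3.14, 3.14, 3.14].

### API

Orientations are given as a 3x3 rotation matrix whose columns are the frame's x, y, z axes.
In Python, from workcell import robot gives the robot as it stands.
- The arm moves only by the tool arm_command, never from a script. Its argument "increments" is a list that holds one entry, the list of rows, each a list of 5 numbers: the finger opening in cm, from 0 to 9.3, then the shift along the tool's x, y, z in cm, then the turn about the tool's z in rad. In form: [[[gripper, dx, dy, dz, roll], ...]]. A call has 1 to 20 rows; each row shifts and turns the commanded pose from where the row before left it, along the tool's axes as they then stand; what a row does not reach is not made up. A row lasts 1/8 s, in which the tool goes at most 62.5 mm and 10.7 degrees, less where a joint would pass 70% of its speed; a pose out of reach is approached as far as the arm can. A call is refused whole if a number of a shift passes 6.25 or a number of a turn 0.188, either way. A call with a gripper value outside its range is refused whole. The fingers move at their own pace and stop on an object; "force" is the grip in N (left out, the last holds). Time passes only in rows, so rows that do not move let the fingers close. It gives the time, the measured TCP pose, the force, the opening and the grip force at its end, in the units of the state.
- robot.read_state(): the state, without advancing time (a new reading comes with each control period).
- robot.read_camera(name): name is "side" or "top" or "wrist"; returns a dict with "img" (384x512x3 uint8, red, green, blue), "fx", "fy", "cx", "cy" (pixels), "T" (4x4, takes a point from camera to world coordinates); the wrist camera has in their place "tool_from_camera" (4x4, takes a point from camera to tool coordinates, whose origin is the TCP and whose axes are the flange's). Camera axes: x right, y down, z forward; pixel columns grow to the right and rows downward; lengths in m; the calibration is good to about 2 mm. A picture is of the moment at which its call begins: read the wrist's pose just before it. There is no depth.
- robot.close_job(): hands the job in; it is judged then, once.
The state is a dict: "clock": time; "joint_pos": joint angles; "joint_velocities": joint speeds; "tau": joint torques, N m; "ee_pos": TCP position; "tcp_rot": TCP orientation; "wrist_force": force on the tool from outside, world axes, zero at the start; "wrist_torque": the same for the moment, N m; "grip_width": opening from 0.0 (shut) to 1.0 (fully open); "gripper_force": force on a finger pad.
Only numpy, scipy, OpenCV 4.12 (cv2) and the standard library are available. Lean on these libraries where they do the work, as an engineer would, in place of code of your own. Each camera call takes 0.05 s, during which the arm holds its last target. There are 200 camera calls.

## Working session

There is one attempt and no reset: what is moved stays moved. The work goes in short steps, Python scripts to look and compute and a tool call to move; the robot and the scene stay as the last step left them, time stands still between calls to the robot, and variables do not carry over. Pictures are saved under pics/ and viewed, at most 10 in all, crops included, and the job is handed in when it is done.

Besides the shell and the picture viewer there is one more tool, called after "Request:" as name(argument=value, ...), one argument or row to a line, values as JSON. arm_command: Moves the arm, as the interface text tells. Its arguments: {"type":"object","properties":{"increments":{"type":"array","items":{"type":"array","items":{"type":"array","items":{"type":"number"}}}},"force":{"type":"number"}},"required":["increments"]}

```bash
mkdir -p pics; ls; python3 - <<'E'
from workcell import robot
import cv2,numpy as np
s=robot.read_state();print(s['clock'],s['ee_pos'],s['tcp_rot'],robot.pinch_z)
for n in ('top','side'):
    c=robot.read_camera(n);cv2.imwrite(f'pics/{n}0.png',c['img'][...,::-1]);print(n,c['fx'],c['fy'],c['cx'],c['cy'],np.round(c['T'],4).tolist())
c=robot.read_camera('wrist');print(np.round(c['tool_from_camera'],4).tolist(),c['fx'])
E
```

```text
pics
0.0 [0.20815957 0.50849834 0.21784855] [[-9.25366317e-01  3.79072798e-01 -9.96445076e-04]
 [ 3.79073936e-01  9.25365200e-01 -1.48260541e-03]
 [ 3.60060217e-04 -1.74967946e-03 -9.99998404e-01]] 0.0188
top 425.4255262531874 425.4255262531874 262.3943940230479 190.68527282947153 [[-0.0012, -0.9925, 0.1221, 0.4173], [-1.0, 0.0019, 0.0053, -0.0167], [-0.0054, -0.1221, -0.9925, 1.1889], [0.0, 0.0, 0.0, 1.0]]
side 467.5994447526335 467.5994447526335 262.09006094355675 193.0599949500919 [[0.9907, -0.0766, 0.1126, 0.4304], [-0.1354, -0.6418, 0.7548, -0.9775], [0.0144, -0.763, -0.6462, 0.9873], [0.0, 0.0, 0.0, 1.0]]
[[-0.0011, -0.9662, -0.2579, 0.0718], [1.0, -0.0011, -0.0, -0.0007], [-0.0003, -0.2579, 0.9662, -0.1653], [0.0, 0.0, 0.0, 1.0]] 326.80770483710876
```

View pics/top0.png

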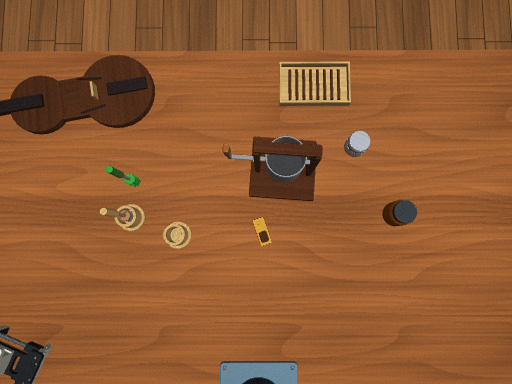

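View pics/side0.png

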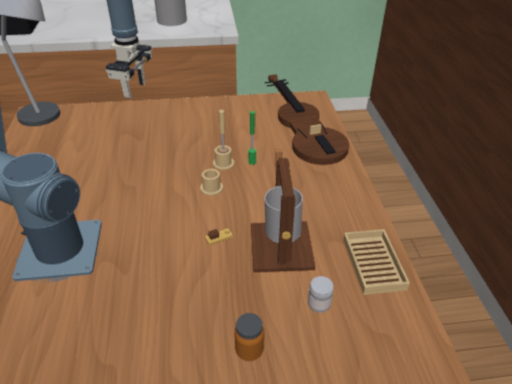

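The top view shows the brush in the left cup (130,217), a green decoy at (123,176), the spare cup at (177,235), the stand around (285,168) and the lever grip at (227,150). The plane is at (262,231), the tin at (358,143) and the jar at (402,212). I'll enlarge the stand and cups to measure them.

```bash
python3 - <<'E'
import cv2,numpy as np
a=cv2.imread('pics/top0.png');b=cv2.imread('pics/side0.png')
p=cv2.resize(a[125:210,215:330],None,fx=5,fy=5,interpolation=cv2.INTER_CUBIC)
cv2.imwrite('pics/t_c.png',p); print(p.shape)
q=cv2.resize(b[140:275,235:335],None,fx=4,fy=4,interpolation=cv2.INTER_CUBIC)
r=cv2.resize(b[100:200,190:265],None,fx=4,fy=4,interpolation=cv2.INTER_CUBIC)
r=cv2.copyMakeBorder(r,0,q.shape[0]-r.shape[0],0,0,cv2.BORDER_CONSTANT)
cv2.imwrite('pics/s_c.png',np.hstack([q,r]))
E
```

```text
(425, 575, 3)
```

View pics/t_c.png

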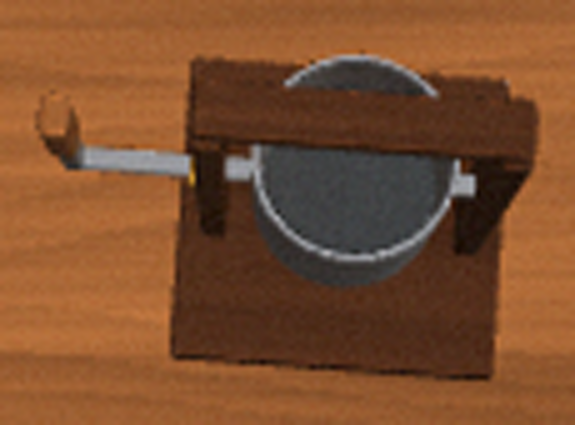

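View pics/s_c.png

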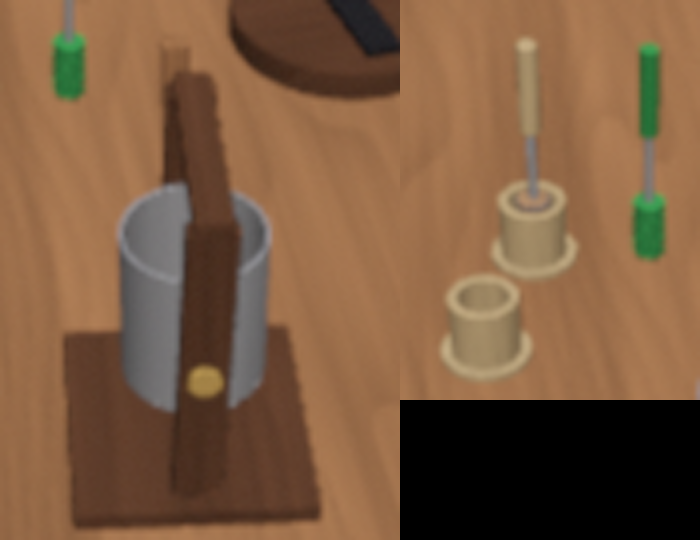

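The crops show these features:
- **Pot rim:** centred near (286.4,156.6) in the top image.
- **Grip:** its end is at (226,146).
- **Near base edge:** it runs from (249.6,196.4) to (313.2,200.4).
- **Cup with the brush:** in the side image, its rim centre is near (223,151.5) and the handle top near (221.8,110).

```bash
cat > h.py <<'E'
from workcell import robot
import cv2,numpy as np
C={'top':((425.4255,262.3944,190.6853),np.array([[-0.0012,-0.9925,0.1221,0.4173],[-1.0,0.0019,0.0053,-0.0167],[-0.0054,-0.1221,-0.9925,1.1889]])),
'side':((467.5994,262.0901,193.06),np.array([[0.9907,-0.0766,0.1126,0.4304],[-0.1354,-0.6418,0.7548,-0.9775],[0.0144,-0.763,-0.6462,0.9873]]))}
def ray(n,uv,z):
    (f,cx,cy),T=C[n];d=T[:,:3]@np.array([(uv[0]-cx)/f,(uv[1]-cy)/f,1]);o=T[:,3];return o+d*(z-o[2])/d[2]
def proj(n,p):
    (f,cx,cy),T=C[n];q=T[:,:3].T@(np.array(p)-T[:,3]);return np.array([f*q[0]/q[2]+cx,f*q[1]/q[2]+cy])
E
python3 - <<'E'
from h import *
np.set_printoptions(precision=4,suppress=True)
print('rim top',ray('top',(286.4,156.6),.19))
a=ray('top',(249.6,196.4),.018);b=ray('top',(313.2,200.4),.018);print('edge',a,b,b-a)
# rim side view: ellipse centre: left 118,right 271, top 183,bottom ~282 in crop
print('rim side',ray('side',(235+194.5/4,140+232/4),.19))
print('base side y- edge',ray('side',(235+74/4,140+515/4),.018),ray('side',(235+319/4,140+508/4),.018),'y+',ray('side',(235+66/4,140+335/4),.018),ray('side',(235+287/4,140+328/4),.018))
print('grip top end top cam',ray('top',(215+57/5,125+105/5),.245),'side',ray('side',(235+175/4,140+38/4),.245))
print('cup side rim',ray('side',(223,151.5),.06),'handle',ray('side',(221.75,110),.213))
img=cv2.imread('pics/top0.png')
hsv=cv2.cvtColor(img,cv2.COLOR_BGR2HSV)
print(hsv[217,140],hsv[217,130],hsv[235,188], hsv[212,104],hsv[230,145])
m=((hsv[...,2]>150)&(hsv[...,1]<150)).astype('u1');m[:190]=0;m[260:]=0;m[:,:90]=0;m[:,200:]=0
for c in cv2.findContours(m,cv2.RETR_EXTERNAL,cv2.CHAIN_APPROX_NONE)[0]:
    if cv2.contourArea(c)>20: print(cv2.boundingRect(c),cv2.minEnclosingCircle(c))
cv2.imwrite('pics/m.png',np.hstack([cv2.resize(img[195:255,90:200],None,fx=7,fy=7,interpolation=2)]))
E
```

```text
rim top [ 0.6221 -0.0688  0.19  ]
edge [0.5455 0.025  0.018 ] [ 0.534  -0.1508  0.018 ] [-0.0114 -0.1758  0.    ]
rim side [ 0.6224 -0.0726  0.19  ]
base side y- edge [ 0.5336 -0.1549  0.018 ] [ 0.699  -0.1693  0.018 ] y+ [0.5489 0.0184 0.018 ] [0.714  0.0059 0.018 ]
grip top end top cam [0.6356 0.0698 0.245 ] side [0.6307 0.0686 0.245 ]
cup side rim [0.4889 0.3395 0.06  ] handle [0.492  0.3543 0.213 ]
[ 18 143 125] [10 87 97] [ 19 127 185] [ 19 118 219] [ 12 175 163]
(163, 221, 28, 28) ((176.78697204589844, 234.42494201660156), 14.025492668151855)
(100, 208, 7, 7) ((103.0, 211.0), 3.6056511402130127)
(115, 204, 30, 27) ((129.425537109375, 217.1914825439453), 14.919901847839355)
```

View pics/m.png

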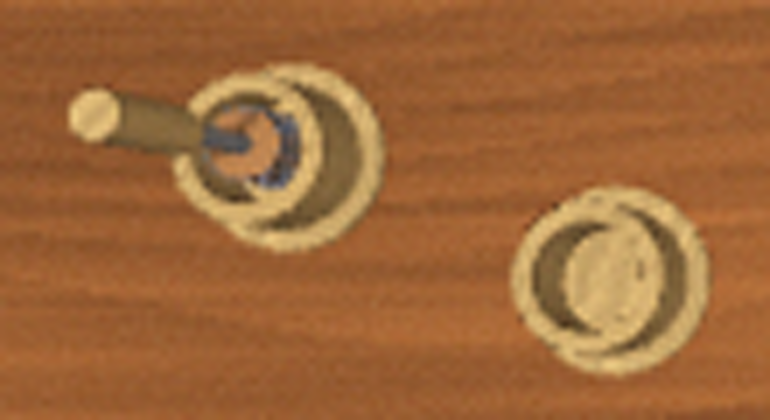

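The zoomed top view puts the cup foot at (131.7,217.4), the rim at (125.7,216.1), the handle top at (103.6,211.4) and the head top near (124.5,215.5).

```bash
python3 - <<'E'
from h import *
np.set_printoptions(precision=4,suppress=True)
print('foot',ray('top',(131.7,217.4),.004),'rim',ray('top',(125.7,216.1),.06),'handle',ray('top',(103.6,211.4),.213),'stem/headtop',ray('top',(90+245/7,195+142/7),.062))
print('side: foot',ray('side',(223.5,100+250/4),.004),'stem low',ray('side',(190+133/4,100+192/4),.065))
print('green top',ray('top',(108,169),.2),ray('top',(138,181),.0))
print('violin near',ray('top',(118,127),.03),'spare',ray('top',(177,235),.03))
E
```

```text
foot [0.4887 0.3543 0.004 ] rim [0.4888 0.3529 0.06  ] handle [0.49   0.3542 0.213 ] stem/headtop [0.4908 0.3541 0.062 ]
side: foot [0.4894 0.352  0.004 ] stem low [0.491  0.3531 0.065 ]
green top [0.5912 0.3531 0.2   ] [0.5918 0.3414 0.    ]
violin near [0.7404 0.3938 0.03  ] spare [0.4392 0.2213 0.03  ]
```

Request:
arm_command(
  increments=[
    [[0, 0, 0, -4, -0.105], [0, 0, 0, -4, -0.105], [0, 0, 0, -4, -0.105], [0, -3.66, -2.91, 0, 0], [0, -3.66, -2.91, 0, 0], [0, -3.66, -2.91, 0, 0], [0, -3.66, -2.91, 0, 0], [0, -3.66, -2.91, 0, 0], [0, -3.66, -2.91, 0, 0], [0, -3.66, -2.91, 0, 0], [0, -3.66, -2.91, 0, 0], [0, -3.66, -2.91, 0, 0], [0, -3.66, -2.91, 0, 0], [0, -3.66, -2.91, 0, 0], [0, -3.66, -2.91, 0, 0], [0, -3.66, -2.91, 0, 0], [0, -3.66, -2.91, 0, 0], [0, 0, 0, 0, 0]],
  ],
  force=10,
)

```text
clock: 2.4
ee_pos: [0.691, 0.0618, 0.3359]
tcp_rot: [[-0.997, 0.078, -0.003], [0.078, 0.997, -0.001], [0.003, -0.001, -1.0]]
wrist_force: [-0.6, -0.1, -0.3]
grip_width: 0.008
gripper_force: 0.0
```

Request:
arm_command(
  increments=[
    [[0, 0, 0.3, 4.33, 0], [0, 0, 0, 4.33, 0], [0, 0, 0, 4.33, 0], [0, 1, 0, 0, 0], [0, 1, 0, 0, 0], [0, 0.5, 0, 0, 0], [0, 0, 0, 0, 0]],
  ],
)

```text
clock: 3.28
ee_pos: [0.6651, 0.0699, 0.2112]
tcp_rot: [[-0.997, 0.074, 0.004], [0.074, 0.997, -0.0], [-0.004, 0.0, -1.0]]
wrist_force: [-0.2, 0.6, 0.2]
grip_width: 0.003
gripper_force: 0.0
```

```bash
python3 - <<'E'
from h import *
s=robot.read_state();print(s['ee_pos'],s['wrist_force'])
a=robot.read_camera('side')['img'][...,::-1];b=robot.read_camera('top')['img'][...,::-1]
cv2.imwrite('pics/p1.png',np.hstack([cv2.resize(x,None,fx=3,fy=3,interpolation=2) for x in (a[120:260,220:340],b[110:250,200:320])]))
E
```

```text
[0.66513857 0.06985807 0.21115007] [-0.21024931  0.63284758  0.18317466]
```

View pics/p1.png

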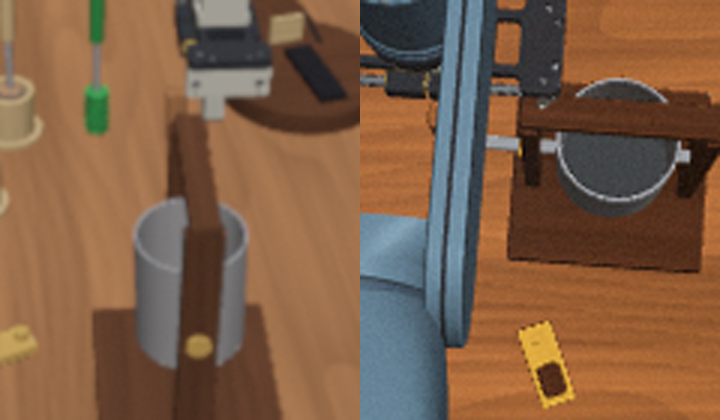

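The side view shows the fingertip just behind the grip, about 1 cm away. I'll close in and feel for contact.

Request:
arm_command(
  increments=[
    [[0, 0.5, 0, 0, 0], [0, 0.5, 0, 0, 0], [0, 0.2, 0, 0, 0], [0, 0.2, 0, 0, 0]],
  ],
)

```text
clock: 3.88
ee_pos: [0.6515, 0.0707, 0.2088]
tcp_rot: [[-0.997, 0.074, 0.002], [0.074, 0.997, -0.0], [-0.002, 0.0, -1.0]]
wrist_force: [5.8, -0.1, -2.9]
grip_width: 0.004
gripper_force: 2.7
```

Request:
arm_command(
  increments=[
    [[0, 0.5, 0, 0, 0], [0, 0.5, 0, 0, 0], [0, 0.5, 0, 0, 0], [0, 0.5, 0, 0, 0], [0, 0.5, 0, 0, 0], [0, 0.5, 0, 0, 0], [0, 0.5, 0, 0, 0], [0, 0.4, 0, 0, 0], [0, 0, 0, 0, 0]],
  ],
)

```text
clock: 5.0
ee_pos: [0.6138, 0.0733, 0.2096]
tcp_rot: [[-0.997, 0.074, 0.005], [0.074, 0.997, -0.0], [-0.005, -0.0, -1.0]]
wrist_force: [5.3, -0.3, -0.2]
grip_width: 0.007
gripper_force: 2.1
```

Request:
arm_command(
  increments=[
    [[0, -1, 0, 0, 0], [0, -1, 0, 0, 0], [0, 0, 0, -4, 0], [0, 0, 0, -4, 0], [0, 0, 0, -4, 0]],
  ],
)

```text
clock: 5.62
ee_pos: [0.6321, 0.0721, 0.3295]
tcp_rot: [[-0.997, 0.074, -0.001], [0.074, 0.997, 0.0], [0.001, -0.0, -1.0]]
wrist_force: [0.2, -0.4, 0.9]
grip_width: 0.005
gripper_force: 0.0
```

```bash
python3 - <<'E'
from h import *
s=robot.read_state();print(s['clock'],s['ee_pos'],s['wrist_force'])
a=robot.read_camera('side')['img'][...,::-1]
cv2.imwrite('pics/p2.png',cv2.resize(a[140:275,235:335],None,fx=4,fy=4,interpolation=2))
E
```

```text
5.625 [0.63206327 0.0720908  0.329541  ] [ 0.19252364 -0.38784847  0.85946954]
```

View pics/p2.png

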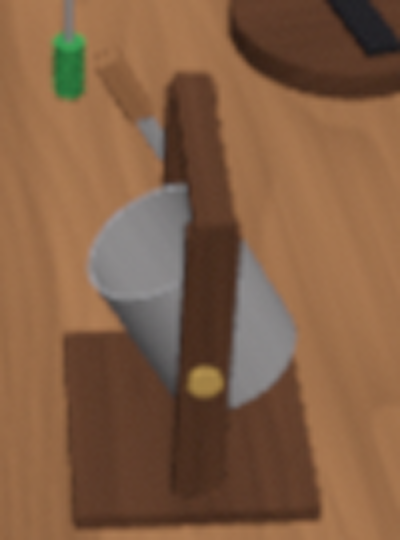

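The pot now leans, with the grip end at side pixel (261.8,154.3). Next I'll work out the angle from that pixel.

```bash
python3 - <<'E'
from h import *
X=np.array([.997,-.075,0]);Y=np.array([.075,.997,0]);Z=np.array([0,0,1]);O=np.array([.623,-.071,.13])
for t in (0,24,26,28,30,32,34):
    r=np.radians(t);zp=-X*np.sin(r)+Z*np.cos(r);xp=X*np.cos(r)+Z*np.sin(r)
    f=lambda p:((p-[235,140])*4).round(1)
    print(t,f(proj('side',O+.14*Y+.115*zp)),'low grip',f(proj('side',O+.14*Y+.055*zp)),'mouth +x -x',f(proj('side',O+.06*zp-.05*xp)),'bot+x',f(proj('side',O-.06*zp+.05*xp)))
E
```

```text
0 [179.1  37.7] low grip [175.8 107.2] mouth +x -x [118.6 232.5] bot+x [258.9 358.7]
24 [111.3  51.1] low grip [144.3 113.3] mouth +x -x [ 87.6 262.6] bot+x [290.4 331.4]
26 [106.1  53.2] low grip [141.9 114.2] mouth +x -x [ 85.8 265.5] bot+x [292.3 328.7]
28 [100.9  55.5] low grip [139.4 115.3] mouth +x -x [ 84.1 268.4] bot+x [294.2 326. ]
30 [95.8 57.9] low grip [137.1 116.4] mouth +x -x [ 82.6 271.3] bot+x [295.9 323.3]
32 [90.8 60.4] low grip [134.7 117.5] mouth +x -x [ 81.3 274.2] bot+x [297.5 320.5]
34 [86.  63.1] low grip [132.4 118.8] mouth +x -x [ 80.  277.1] bot+x [299.  317.7]
```

The contact geometry gives about 26°. I'll nudge the pot a few degrees further for margin, then retreat and head for the brush.

Request:
arm_command(
  increments=[
    [[0, 0, 0, 4, 0], [0, 0, 0, 4, 0], [0, 0, 0, 4, 0], [0, 1, 0, 0, 0], [0, 0.8, 0, 0, 0], [0, 0.3, 0, 0, 0], [0, 0.2, 0, 0, 0], [0, 0, 0, 0, 0]],
  ],
)

```text
clock: 6.68
ee_pos: [0.6115, 0.0737, 0.2115]
tcp_rot: [[-0.997, 0.074, 0.008], [0.074, 0.997, -0.0], [-0.008, 0.0, -1.0]]
wrist_force: [5.2, -0.3, -0.2]
grip_width: 0.004
gripper_force: 2.3
```

Request:
arm_command(
  increments=[
    [[0, 0.2, 0, 0, 0], [0, 0, 0, 0, 0], [0, -1, 0, 0, 0], [0, -1, 0, 0, 0], [0, 0, 0, -4, 0], [0, 0, 0, -4, 0], [0, 0, 0, -4, 0], [5, 2.27, 3.86, 0, 0], [5, 2.27, 3.86, 0, 0], [5, 2.27, 3.86, 0, 0], [5, 2.27, 3.86, 0, 0], [5, 2.27, 3.86, 0, 0], [5, 2.27, 3.86, 0, 0], [5, 2.27, 3.86, 0, 0], [5, 0, 0, 0, 0]],
  ],
)

```text
clock: 8.55
ee_pos: [0.4868, 0.3564, 0.3289]
tcp_rot: [[-0.998, 0.069, -0.001], [0.069, 0.998, 0.001], [0.001, 0.001, -1.0]]
wrist_force: [0.1, -0.1, 0.3]
grip_width: 0.534
gripper_force: 0.0
```

```bash
python3 - <<'E'
from h import *
s=robot.read_state();p=s['ee_pos'];R=np.array(s['tcp_rot']);print(s['clock'],p)
c=robot.read_camera('wrist');cv2.imwrite('pics/w1.png',c['img'][...,::-1])
T=np.array(c['tool_from_camera'])
q=R.T@(np.array([.491,.354,.213])-p);cc=T[:3,:3].T@(q-T[:3,3]);print('handle top predicted px',c['fx']*cc[0]/cc[2]+c['cx'],c['fy']*cc[1]/cc[2]+c['cy'])
hsv=cv2.cvtColor(c['img'],cv2.COLOR_RGB2HSV);np.save('w1.npy',c['img'])
a=robot.read_camera('side')['img'][...,::-1]
cv2.imwrite('pics/p3.png',np.hstack([cv2.resize(a[140:275,235:335],None,fx=2.844,fy=2.844,interpolation=2),cv2.resize(c['img'][...,::-1],(512,384))]))
E
```

```text
8.55 [0.48682111 0.35642993 0.32887298]
handle top predicted px 250.96450501436522 193.21449392367307
```

View pics/p3.png

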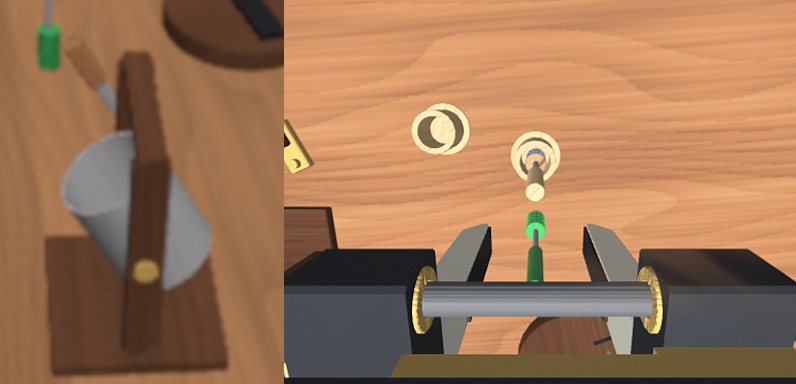

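The wrist view shows the handle top at (251,192), matching the prediction of (251,193), and the pot still leans. I'll go down and grip.

Request:
arm_command(
  increments=[
    [[5, -0.44, -0.21, 4.05, 0], [5, 0, 0, 4.05, 0], [5, 0, 0, 4.05, 0], [5, 0, 0, 4.05, 0], [5, 0, 0, 0, 0], [1, 0, 0, 0, 0], [1, 0, 0, 0, 0], [1, 0, 0, 0, 0], [1, 0, 0, 0, 0]],
  ],
  force=8,
)

```text
clock: 9.78
ee_pos: [0.4928, 0.3516, 0.1676]
tcp_rot: [[-0.997, 0.074, 0.001], [0.074, 0.997, 0.001], [-0.001, 0.001, -1.0]]
wrist_force: [0.8, 0.9, 0.5]
grip_width: 0.192
gripper_force: 8.0
```

Request:
arm_command(
  increments=[
    [[1, 0, 0, -1, 0], [1, 0, 0, -1, 0], [1, 1, 0, 0, 0], [1, 1, 0, 0, 0], [1, 1, 0, 0, 0], [1, 1, 0, 0, 0], [1, 1, 0, 0.1, 0], [1, 1, 0, 0.15, 0], [1, 1, 0, 0.25, 0], [1, 0.9, 0, 0.3, 0], [1, 0, 0, 0, 0]],
  ],
)

```text
clock: 11.15
ee_pos: [0.4127, 0.3572, 0.1785]
tcp_rot: [[-0.997, 0.073, -0.001], [0.073, 0.997, -0.0], [0.001, -0.0, -1.0]]
wrist_force: [0.6, -0.0, -0.8]
grip_width: 0.188
gripper_force: 8.0
```

```bash
python3 - <<'E'
from h import *
s=robot.read_state();print(s['clock'],s['ee_pos'],s['wrist_force'])
a=robot.read_camera('side')['img'][...,::-1]
cv2.imwrite('pics/p4.png',cv2.resize(a[60:200,150:280],None,fx=4,fy=4,interpolation=2))
E
```

```text
11.15 [0.4126956  0.35720523 0.17853355] [ 0.59293424 -0.01622749 -0.76299597]
```

View pics/p4.png

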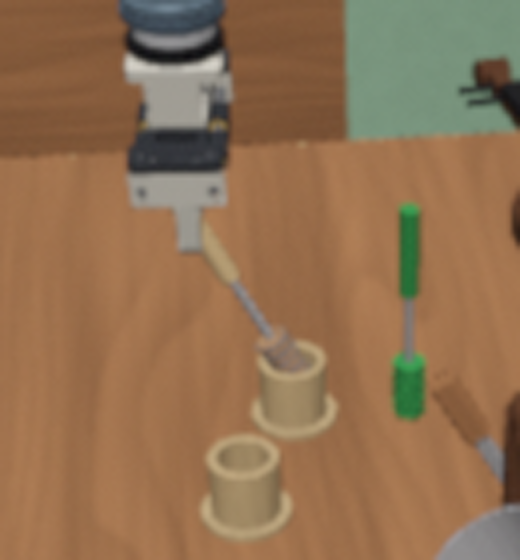

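The side view shows the brush tilted in the grip with its head on the cup rim. The head/stem joint is near (217,143.8) and the stem/handle joint near (208.8,130). I'll tighten the grip, lift, and measure the tilt.

Request:
arm_command(
  increments=[
    [[0, 0, 0, 0, 0], [0, 0, 0, 0, 0]],
  ],
  force=45,
)

```text
clock: 11.45
ee_pos: [0.4135, 0.3572, 0.1786]
tcp_rot: [[-0.997, 0.074, -0.001], [0.074, 0.997, 0.0], [0.001, -0.0, -1.0]]
wrist_force: [-0.9, 0.2, -1.0]
grip_width: 0.187
gripper_force: 45.0
```

```bash
python3 - <<'E'
from h import *
s=robot.read_state();p=s['ee_pos'];R=np.array(s['tcp_rot']);print(p,s['grip_width'],s['wrist_force'])
pin=p-.0188*R[:,2];n=R[:,1];X=-R[:,0]
def hit(uv):
    (f,cx,cy),T=C['side'];d=T[:,:3]@np.array([(uv[0]-cx)/f,(uv[1]-cy)/f,1]);o=T[:,3];return o+d*(n@(pin-o))/(n@d)
q=[hit(u) for u in((217,143.75),(208.75,130))]
for a in q: v=a-pin; print(a,'x,z rel pinch',X@v,v[2],np.linalg.norm(v),np.degrees(np.arctan2(X@v,-v[2])))
v=q[0]-q[1];print(np.linalg.norm(v),np.degrees(np.arctan2(X@v,-v[2])))
E
```

```text
[0.41354318 0.35717779 0.17859321] 0.18653526596758663 [-0.88889266  0.18900988 -0.97606897]
[0.47044048 0.35296186 0.08423768] x,z rel pinch 0.05714343011232218 -0.11315552438433302 0.1267170070638944 26.793731369121875
[0.44582342 0.35478604 0.13993228] x,z rel pinch 0.03240565608274674 -0.05746092568586941 0.0659418639206566 29.421253783439216
0.06091974860319324 23.949274483693078
```

Request:
arm_command(
  increments=[
    [[0, 0.9, 0, -1.8, 0], [0, 0.9, 0, -1.8, 0], [0, 0.9, 0, -1.8, 0], [0, 0, 0, -4.35, 0], [0, 0, 0, -4.35, 0], [0, 0, 0, -4.35, 0], [0, 0, 0, -4.35, 0], [0, -1.16, -4.12, 0, 0], [0, -1.16, -4.12, 0, 0], [0, -1.16, -4.12, 0, 0], [0, -1.16, -4.12, 0, 0], [0, -1.16, -4.12, 0, 0], [0, -1.16, -4.12, 0, 0], [0, -1.16, -4.12, 0, 0], [0, -1.16, -4.12, 0, 0], [0, -1.16, -4.12, 0, 0], [0, -1.16, -4.12, 0, 0], [0, 0, 0, 0, 0]],
  ],
)

```text
clock: 13.7
ee_pos: [0.4719, -0.0625, 0.4076]
tcp_rot: [[-0.997, 0.078, 0.001], [0.078, 0.997, -0.001], [-0.001, -0.001, -1.0]]
wrist_force: [-0.2, -0.2, -1.6]
grip_width: 0.185
gripper_force: 45.0
```

```bash
python3 - <<'E'
from h import *
s=robot.read_state();print(s['clock'],s['ee_pos'],s['wrist_force'],s['tcp_rot'].tolist())
a=robot.read_camera('side')['img'][...,::-1];b=robot.read_camera('top')['img'][...,::-1]
cv2.imwrite('side5.png',a);cv2.imwrite('top5.png',b)
cv2.imwrite('pics/p5.png',np.hstack([cv2.resize(a[80:270,200:340],None,fx=3.15,fy=3.15,interpolation=2)[:598],cv2.resize(b[130:280,210:300],None,fx=3.98,fy=3.98,interpolation=2)[:598]]))
print(cv2.imread('pics/p5.png').shape)
E
```

```text
13.7 [ 0.47191315 -0.06248219  0.40760371] [-0.16287813 -0.17107026 -1.55908265] [[-0.996976197154987, 0.07770570148068259, 0.0005350362371512145], [0.07770505930980928, 0.996975748708598, -0.0011314789389928134], [-0.0006213405177850951, -0.00108648254721729, -0.999999216745511]]Traceback (most recent call last):
  File "<stdin>", line 5, in <module>
    return _nx.concatenate(arrs, 1, dtype=dtype, casting=casting)
           ~~~~~~~~~~~~~~~^^^^^^^^^^^^^^^^^^^^^^^^^^^^^^^^^^^^^^^
ValueError: all the input array dimensions except for the concatenation axis must match exactly, but along dimension 0, the array at index 0 has size 598 and the array at index 1 has size 597
```

```bash
python3 - <<'E'
from h import *
a=cv2.imread('side5.png')
cv2.imwrite('pics/p5.png',cv2.resize(a[100:240,190:350],None,fx=4.2,fy=4.2,interpolation=2))
X=np.array([.997,-.077,0]);Z=np.array([0,0,1]);pin=np.array([.4719,-.0625,.4264])
for f in (20,24,27,30):
  r=np.radians(f);d=X*np.sin(r)-Z*np.cos(r);f=lambda p:((p-[190,100])*4.2).round()
  print(f(proj('side',pin+.181*d)),f(proj('side',pin+.125*d)),f(proj('side',pin+.059*d)))
E
```

```text
[250. 333.] [217. 263.] [174. 174.]
[270. 327.] [230. 258.] [181. 172.]
[284. 321.] [241. 254.] [186. 170.]
[298. 314.] [251. 249.] [191. 167.]
```

View pics/p5.png

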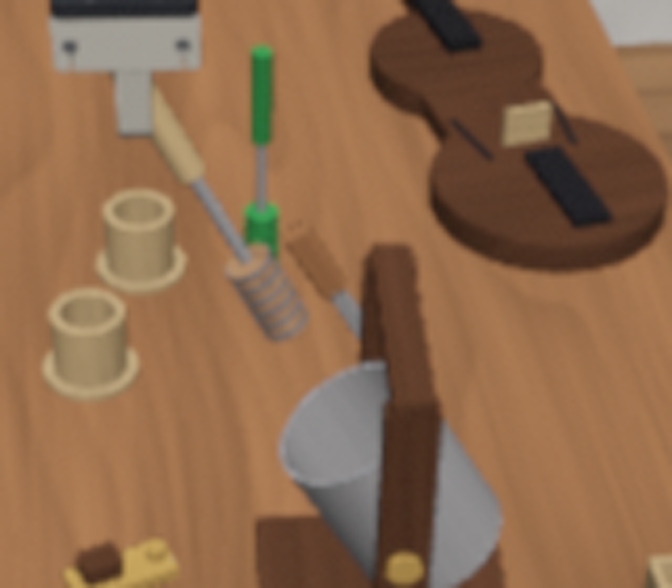

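The side view shows the brush in line with the leaning pot: tip near (287,325) in the crop, tilt about 26.5°, pot about 28°. I'll go in along the pot axis.

Request:
arm_command(
  increments=[
    [[0, -0.66, 0.2, 1.24, 0], [0, -0.66, 0, 1.24, 0], [0, -0.66, 0, 1.24, 0], [0, -0.66, 0, 1.24, 0], [0, -0.66, 0, 1.24, 0], [0, -0.66, 0, 1.24, 0], [0, -0.66, 0, 1.24, 0], [0, -0.66, 0, 1.24, 0], [0, -0.66, 0, 1.24, 0], [0, -0.66, 0, 1.24, 0], [0, 0, 0, 0, 0]],
  ],
)

```text
clock: 15.18
ee_pos: [0.5379, -0.0631, 0.2813]
tcp_rot: [[-0.997, 0.074, -0.002], [0.074, 0.997, 0.001], [0.002, 0.001, -1.0]]
wrist_force: [-0.4, 0.6, -1.2]
grip_width: 0.19
gripper_force: 45.0
```

Request:
arm_command(
  increments=[
    [[0, -0.28, 0, 0.53, 0], [0, -0.28, 0, 0.53, 0], [0, 0, 0, 0, 0]],
  ],
)

```text
clock: 15.55
ee_pos: [0.5436, -0.0636, 0.2718]
tcp_rot: [[-0.997, 0.074, -0.001], [0.074, 0.997, 0.0], [0.001, 0.0, -1.0]]
wrist_force: [0.4, -0.7, -0.0]
grip_width: 0.186
gripper_force: 45.0
```

Request:
arm_command(
  increments=[
    [[0, -0.14, 0, 0.26, 0], [0, -0.14, 0, 0.26, 0], [0, 0, 0, 0, 0]],
  ],
)

```text
clock: 15.92
ee_pos: [0.5464, -0.0638, 0.2667]
tcp_rot: [[-0.997, 0.074, -0.0], [0.074, 0.997, 0.0], [0.0, 0.0, -1.0]]
wrist_force: [-1.0, -0.4, -1.3]
grip_width: 0.186
gripper_force: 45.0
```

Request:
arm_command(
  increments=[
    [[0, -0.14, 0, 0.26, 0], [0, -0.14, 0, 0.26, 0], [0, 0, 0, 0, 0]],
  ],
)

```text
clock: 16.3
ee_pos: [0.5492, -0.064, 0.2614]
tcp_rot: [[-0.997, 0.074, -0.001], [0.074, 0.997, 0.0], [0.001, 0.0, -1.0]]
wrist_force: [-0.2, -0.2, -1.4]
grip_width: 0.186
gripper_force: 45.0
```

Request:
arm_command(
  increments=[
    [[0, -0.14, 0, 0.26, 0], [0, -0.14, 0, 0.26, 0], [0, 0, 0, 0, 0]],
  ],
)

```text
clock: 16.68
ee_pos: [0.552, -0.0642, 0.2562]
tcp_rot: [[-0.997, 0.074, -0.001], [0.074, 0.997, 0.0], [0.001, 0.0, -1.0]]
wrist_force: [-0.5, 0.4, -2.3]
grip_width: 0.184
gripper_force: 45.0
```

Request:
arm_command(
  increments=[
    [[0, -0.14, 0, 0.26, 0], [0, -0.14, 0, 0.26, 0], [0, 0, 0, 0, 0]],
  ],
)

```text
clock: 17.05
ee_pos: [0.5548, -0.0644, 0.251]
tcp_rot: [[-0.997, 0.074, -0.001], [0.074, 0.997, 0.0], [0.001, 0.0, -1.0]]
wrist_force: [-0.9, -0.1, -0.3]
grip_width: 0.182
gripper_force: 45.0
```

Request:
arm_command(
  increments=[
    [[0, -0.14, 0, 0.26, 0], [0, -0.14, 0, 0.26, 0], [0, 0, 0, 0, 0]],
  ],
)

```text
clock: 17.42
ee_pos: [0.5575, -0.0646, 0.2458]
tcp_rot: [[-0.997, 0.074, -0.001], [0.074, 0.997, 0.0], [0.001, 0.0, -1.0]]
wrist_force: [-0.7, -0.3, -1.1]
grip_width: 0.183
gripper_force: 45.0
```

Request:
arm_command(
  increments=[
    [[0, -0.14, 0, 0.26, 0], [0, -0.14, 0, 0.26, 0], [0, 0, 0, 0, 0]],
  ],
)

```text
clock: 17.8
ee_pos: [0.5601, -0.0648, 0.2416]
tcp_rot: [[-0.997, 0.074, -0.0], [0.074, 0.997, -0.0], [0.0, -0.0, -1.0]]
wrist_force: [-4.3, 1.7, 6.0]
grip_width: 0.188
gripper_force: 45.0
```

Request:
arm_command(
  increments=[
    [[0, -0.05, 0, 0.1, 0], [0, 0, 0, 0, 0], [0, 0, 0, 0, 0], [0, 0, 0, 0, 0], [0, 0, 0, 0, 0], [0, 0, 0, 0, 0]],
  ],
)

```text
clock: 18.55
ee_pos: [0.5605, -0.0649, 0.2411]
tcp_rot: [[-0.997, 0.074, -0.0], [0.074, 0.997, -0.0], [-0.0, -0.0, -1.0]]
wrist_force: [-5.1, 0.6, 7.4]
grip_width: 0.185
gripper_force: 45.0
```

```bash
python3 - <<'E'
from h import *
s=robot.read_state();print(s['clock'],s['ee_pos'],s['wrist_force'],s['wrist_torque'])
a=robot.read_camera('side')['img'][...,::-1];cv2.imwrite('side6.png',a)
# grip-end orange shift check between side5 and side6 (pot angle unchanged?)
b=cv2.imread('side5.png');d=cv2.absdiff(a,b).max(2)
for n,(x0,x1,y0,y1) in {'grip':(256,276,150,172),'potright':(296,312,200,232)}.items(): print(n,d[y0:y1,x0:x1].mean())
E
```

```text
18.55 [ 0.56046559 -0.06486827  0.24105897] [-5.10634637  0.64855547  7.3845827 ] [ 0.13512239  0.86176378 -0.02043687]
grip 86.54318181818182
potright 2.361328125
```

Request:
arm_command(
  increments=[
    [[0, 0.66, 0, -1.24, 0], [0, 0.66, 0, -1.24, 0], [0, 0.66, 0, -1.24, 0], [0, 0.66, 0, -1.24, 0], [0, 0.66, 0, -1.24, 0], [0, 0.66, 0, -1.24, 0], [0, 0, 0, 0, 0], [0, 0, 0, 0, 0]],
  ],
)

```text
clock: 19.6
ee_pos: [0.5214, -0.062, 0.3141]
tcp_rot: [[-0.997, 0.074, -0.0], [0.074, 0.997, 0.0], [0.0, 0.0, -1.0]]
wrist_force: [0.4, -0.3, -1.2]
grip_width: 0.186
gripper_force: 45.0
```

Request:
arm_command(
  increments=[
    [[0, -0.66, 0, 1.24, 0], [0, -0.66, 0, 1.24, 0], [0, -0.66, 0, 1.24, 0], [0, -0.66, 0, 1.24, 0], [0, -0.66, 0, 1.24, 0], [0, -0.33, 0, 0.62, 0], [0, -0.14, 0, 0.26, 0], [0, -0.1, 0, 0.18, 0], [0, 0, 0, 0, 0]],
  ],
)

```text
clock: 20.72
ee_pos: [0.5597, -0.0648, 0.2425]
tcp_rot: [[-0.997, 0.074, 0.0], [0.074, 0.997, -0.0], [-0.0, -0.0, -1.0]]
wrist_force: [-3.6, 0.9, 3.5]
grip_width: 0.187
gripper_force: 45.0
```

Request:
arm_command(
  increments=[
    [[0, -0.1, 0, 0.2, 0], [0, 0, 0, 0, 0], [0, 0, 0, 0, 0], [0, 0, 0, 0, 0], [0, 0, 0, 0, 0], [0, 0, 0, 0, 0]],
  ],
)

```text
clock: 21.48
ee_pos: [0.5605, -0.0648, 0.2408]
tcp_rot: [[-0.997, 0.074, 0.0], [0.074, 0.997, -0.0], [-0.0, -0.0, -1.0]]
wrist_force: [-6.6, 1.0, 7.2]
grip_width: 0.19
gripper_force: 45.0
```

Both presses read about 10 N. Now I'll withdraw along the axis and go back above the cup.

Request:
arm_command(
  increments=[
    [[0, 0.66, 0, -1.24, 0], [0, 0.66, 0, -1.24, 0], [0, 0.66, 0, -1.24, 0], [0, 0.66, 0, -1.24, 0], [0, 0.66, 0, -1.24, 0], [0, 0.66, 0, -1.24, 0], [0, 0.66, 0, -1.24, 0], [0, 0.66, 0, -1.24, 0], [0, 0.66, 0, -1.24, 0], [0, 0.66, 0, -1.24, 0], [0, 0.66, 0, -1.24, 0], [0, 0.66, 0, -1.24, 0], [0, 0.66, 0, -1.24, 0], [0, 0.3, 0, -0.6, 0]],
  ],
)

```text
clock: 23.22
ee_pos: [0.4722, -0.0584, 0.4081]
tcp_rot: [[-0.997, 0.074, 0.001], [0.074, 0.997, -0.0], [-0.001, -0.0, -1.0]]
wrist_force: [0.1, 0.1, -0.7]
grip_width: 0.188
gripper_force: 45.0
```

Request:
arm_command(
  increments=[
    [[0, 0.89, 4.12, 0, 0], [0, 0.89, 4.12, 0, 0], [0, 0.89, 4.12, 0, 0], [0, 0.89, 4.12, 0, 0], [0, 0.89, 4.12, 0, 0], [0, 0.89, 4.12, 0, 0], [0, 0.89, 4.12, 0, 0], [0, 0.89, 4.12, 0, 0], [0, 0.89, 4.12, 0, 0], [0, 0.89, 4.12, 0, 0], [0, 0, 0, 5, 0], [0, 0, 0, 5, 0], [0, 0, 0, 4, 0], [0, 0, 0, 0, 0]],
  ],
)

```text
clock: 24.98
ee_pos: [0.4121, 0.3581, 0.2637]
tcp_rot: [[-0.997, 0.074, -0.007], [0.074, 0.997, -0.004], [0.007, -0.004, -1.0]]
wrist_force: [1.0, 0.1, 0.1]
grip_width: 0.187
gripper_force: 45.0
```

```bash
python3 - <<'E'
from h import *
s=robot.read_state();p=s['ee_pos'];R=np.array(s['tcp_rot']);print(s['clock'],p,s['wrist_force'],R[:,1])
a=robot.read_camera('side')['img'];b=robot.read_camera('wrist')['img']
cv2.imwrite('side7.png',a[...,::-1])
# stem: grey pixels near expected line
X=-R[:,0];pin=p-.0188*R[:,2];r=np.radians(26.5);d=X*np.sin(r)-np.array([0,0,np.cos(r)])
for L in (.181,.125,.059): print(proj('side',pin+L*d))
hsv=cv2.cvtColor(a,cv2.COLOR_RGB2HSV)
u0=proj('side',pin+.125*d);u1=proj('side',pin+.059*d)
m=(hsv[...,1]<90);m2=np.zeros_like(m);m2[int(u1[1])-2:int(u0[1])+3,int(u1[0])-8:int(u0[0])+10]=1
ys,xs=np.where(m&m2);print(len(xs));
if len(xs)>5:
  l=cv2.fitLine(np.c_[xs,ys].astype('f4'),cv2.DIST_HUBER,0,.01,.01).ravel();print('stem fit',l,'pred',(u0-u1)/np.linalg.norm(u0-u1), ys.min(),ys.max())
E
```

```text
24.975 [0.41213526 0.35805462 0.2636661 ] [0.97050491 0.09315469 0.14913853] [ 0.07362425  0.99727662 -0.00433733]
[223.19109878 134.61528698]
[214.96821968 121.87739097]
[204.79881634 106.12417356]
66
stem fit [  0.5738599   0.8189535 211.20323   115.427704 ] pred [0.5423542  0.84014994] 107 123
```

Request:
arm_command(
  increments=[
    [[0, 0.15, 0, 2, 0], [0, 0, 0, 2, 0], [0, 0, 0, 1.5, 0], [0, 0, 0, 0.5, 0], [0, 0, 0, 0, 0]],
  ],
)

```text
clock: 25.7
ee_pos: [0.413, 0.3594, 0.2076]
tcp_rot: [[-0.997, 0.074, 0.001], [0.074, 0.997, 0.0], [-0.001, 0.0, -1.0]]
wrist_force: [-0.4, 0.0, -0.8]
grip_width: 0.182
gripper_force: 45.0
```

Request:
arm_command(
  increments=[
    [[0, 0.15, -0.12, 0, 0], [0, 0, 0, 0.5, 0], [0, 0, 0, 0.5, 0], [0, 0, 0, 0, 0]],
  ],
)

```text
clock: 26.2
ee_pos: [0.4107, 0.3579, 0.1963]
tcp_rot: [[-0.997, 0.074, -0.001], [0.074, 0.997, -0.001], [0.001, -0.001, -1.0]]
wrist_force: [-0.3, 0.0, -1.4]
grip_width: 0.183
gripper_force: 45.0
```

Request:
arm_command(
  increments=[
    [[0, 0, 0, 0.4, 0], [0, 0, 0, 0.4, 0], [0, 0, 0, 0.2, 0], [0, 0, 0, 0, 0]],
  ],
)

```text
clock: 26.7
ee_pos: [0.4109, 0.3581, 0.1867]
tcp_rot: [[-0.997, 0.074, -0.0], [0.074, 0.997, -0.0], [0.0, -0.0, -1.0]]
wrist_force: [0.2, 0.5, -1.1]
grip_width: 0.185
gripper_force: 45.0
```

```bash
python3 - <<'E'
from h import *
s=robot.read_state();p=s['ee_pos'];print(s['clock'],p,s['wrist_force'])
a=robot.read_camera('side')['img'];cv2.imwrite('side8.png',a[...,::-1])
hsv=cv2.cvtColor(a,cv2.COLOR_RGB2HSV)
m=hsv[...,1]<90;ys,xs=np.where(m[125:146,200:226]);xs=xs+200;ys=ys+125
print(sorted(zip(ys.tolist(),xs.tolist())))
l=cv2.fitLine(np.c_[xs,ys].astype('f4'),cv2.DIST_HUBER,0,.01,.01).ravel();print(l)
c=ray('side',l[2:],.1);print(proj('side',[.489,.353,.06]))
E
```

```text
26.7 [0.41089197 0.35807408 0.18668781] [ 0.19741197  0.45418906 -1.08009417]
[(127, 207), (127, 208), (128, 207), (128, 208), (128, 209), (129, 207), (129, 208), (129, 209), (130, 208), (130, 209), (130, 210), (131, 208), (131, 209), (131, 210), (131, 211), (132, 209), (132, 210), (132, 211), (133, 209), (133, 210), (133, 211), (133, 212), (134, 210), (134, 211), (134, 212), (134, 213), (135, 211), (135, 212), (135, 213), (136, 211), (136, 212), (136, 213), (136, 214), (137, 212), (137, 213), (137, 214), (137, 215), (138, 213), (138, 214), (138, 215), (139, 213), (139, 214), (139, 215), (139, 216), (140, 214), (140, 215), (140, 216), (140, 217), (141, 215), (141, 216), (141, 217), (141, 220), (141, 221), (142, 215), (142, 216), (142, 217), (142, 219), (142, 220), (142, 221), (142, 222), (143, 216), (143, 217), (143, 218), (143, 219), (143, 220), (143, 221), (143, 222), (144, 216), (144, 217), (144, 218), (144, 219), (144, 220), (144, 221), (144, 222), (145, 215), (145, 216), (145, 217), (145, 218), (145, 219), (145, 220), (145, 221), (145, 222)]
[  0.5997085   0.8002186 213.95923   137.28146  ]
[222.75337767 149.24327353]
```

Request:
arm_command(
  increments=[
    [[1, 0, 0, 0, 0], [1, 0, 0, 0, 0], [1, -1, 0, 0, 0], [1, -1, 0, 0, 0], [1, -1, 0, 0, 0], [1, -1, 0, 0, 0], [1, -1, 0, 0, 0], [1, -1, 0, 0, 0], [1, -1, 0, 0, 0], [1, -1, 0, 0, 0], [1, -0.5, 0, 0, 0], [1, 0, 0, 0, 0]],
  ],
  force=8,
)

```text
clock: 28.25
ee_pos: [0.4962, 0.3517, 0.1868]
tcp_rot: [[-0.997, 0.074, 0.0], [0.074, 0.997, -0.0], [-0.0, -0.0, -1.0]]
wrist_force: [-0.7, -0.9, -0.6]
grip_width: 0.189
gripper_force: 8.0
```

```bash
python3 - <<'E'
from h import *
s=robot.read_state();p=s['ee_pos'];print(s['clock'],p,s['wrist_force'],s['grip_width'])
a=robot.read_camera('side')['img'];cv2.imwrite('side9.png',a[...,::-1])
hsv=cv2.cvtColor(a,cv2.COLOR_RGB2HSV)
m=hsv[...,1]<90
for y in range(118,150,2): print(y,(np.where(m[y,205:240])[0]+205).tolist())
for L in (0,.059,.125): print(proj('side',[p[0],p[1],p[2]+.0188-L]))
E
```

```text
28.25 [0.49618561 0.35172329 0.1868046 ] [-0.74298498 -0.87117966 -0.64465842] 0.18865904277645434
118 [220, 221, 222, 223, 224, 225, 226]
120 [221, 222, 223, 224, 225]
122 []
124 []
126 []
128 []
130 [222, 223, 224]
132 [222, 223, 224]
134 [222, 223, 224]
136 [222, 223, 224]
138 [223, 224, 225]
140 [223, 224, 225]
142 [223, 224, 225]
144 [223, 224, 225]
146 [220, 223, 224]
148 [216, 220, 221, 222, 223, 224, 225, 226, 227, 228, 229]
[223.20377496 112.33146908]
[223.90218291 127.85807346]
[224.64392719 144.34810637]
```

Request:
arm_command(
  increments=[
    [[1, 0.4, 0, 0, 0], [1, 0, 0, 0.7, 0], [1, 0, 0, 0.7, 0], [1, 0, 0, 0.5, 0], [1, 0, 0, 0, 0]],
  ],
)

```text
clock: 28.92
ee_pos: [0.4919, 0.3521, 0.1681]
tcp_rot: [[-0.997, 0.074, 0.0], [0.074, 0.997, -0.0], [-0.0, -0.0, -1.0]]
wrist_force: [-0.6, -0.7, 2.6]
grip_width: 0.194
gripper_force: 8.0
```

Request:
arm_command(
  increments=[
    [[4, 0, 0, 0, 0], [4, 0, 0, 0, 0], [4, 0, 0, 0, 0], [4, 0, 0, -2, 0], [4, 0, 0, -4, 0], [4, 0, 0, -5, 0], [4, 0, 0, -5.7, 0], [0, 0, 0, 0, 0]],
  ],
)

```text
clock: 29.92
ee_pos: [0.4936, 0.3531, 0.3408]
tcp_rot: [[-0.997, 0.074, 0.01], [0.074, 0.997, 0.005], [-0.009, 0.005, -1.0]]
wrist_force: [-0.0, 0.8, -0.7]
grip_width: 0.364
gripper_force: 0.0
```

```bash
python3 - <<'E'
from h import *
s=robot.read_state();p=s['ee_pos'];R=np.array(s['tcp_rot']);print(s['clock'],p,s['wrist_force'])
c=robot.read_camera('wrist');T=c['tool_from_camera']
a=c['img'];hsv=cv2.cvtColor(a,cv2.COLOR_RGB2HSV)
def wp(P):
  q=R.T@(np.array(P)-p);k=T[:3,:3].T@(q-T[:3,3]);return np.array([c['fx']*k[0]/k[2]+c['cx'],c['fy']*k[1]/k[2]+c['cy']])
u=wp([.490,.353,.213]);print('pred top',u)
x,y=u.astype(int);m=((hsv[...,2]>190)&(hsv[...,1]<130)).astype('u1')
n,l,st,ce=cv2.connectedComponentsWithStats(m)
for i in range(1,n):
  if st[i,4]>30 and np.hypot(*(ce[i]-u))<60: print(st[i],ce[i])
print('cup rim pred',wp([.489,.353,.06]))
b=robot.read_camera('side')['img'];h2=cv2.cvtColor(b,cv2.COLOR_RGB2HSV);mm=h2[...,1]<90
for yy in range(126,150,3): print(yy,(np.where(mm[yy,205:240])[0]+205).tolist())
E
```

```text
29.925 [0.49361059 0.35311146 0.34075821] [-0.01186281  0.84340332 -0.71685134]
pred top [252.27245987 180.18645791]
[    0     0   512   281 82437] [269.66772202 133.10289069]
[282 166  16  13  70] [290.12857143 172.        ]
cup rim pred [251.81534131 153.49285756]
126 []
129 []
132 []
135 [221, 222, 223]
138 [221, 222, 223]
141 [221, 222, 223]
144 [221, 222, 223]
147 [218, 221, 222, 223, 224, 228]
```

The brush stands upright in its cup, with the stem and handle joint where they started in the side image. Now I'll swing the pot back.

Request:
arm_command(
  increments=[
    [[0, -0.96, -3.91, 0, 0], [0, -0.96, -3.91, 0, 0], [0, -0.96, -3.91, 0, 0], [0, -0.96, -3.91, 0, 0], [0, -0.96, -3.91, 0, 0], [0, -0.96, -3.91, 0, 0], [0, -0.96, -3.91, 0, 0], [0, 0, 0, 0, 0]],
  ],
  force=10,
)

```text
clock: 31.02
ee_pos: [0.5382, 0.0718, 0.3325]
tcp_rot: [[-0.997, 0.078, -0.004], [0.078, 0.997, -0.0], [0.004, -0.001, -1.0]]
wrist_force: [0.5, 1.2, -0.1]
grip_width: 0.006
gripper_force: 0.0
```

Request:
arm_command(
  increments=[
    [[0, 0, 0.3, 4.2, 0], [0, 0, 0, 4.2, 0], [0, 0, 0, 4.2, 0], [0, -1, 0, 0, 0], [0, -1, 0, 0, 0], [0, -0.8, 0, 0, 0], [0, -0.6, 0, 0, 0], [0, -0.6, 0, 0, 0], [0, -0.6, 0, 0, 0], [0, -0.6, 0, 0, 0], [0, -0.6, 0, 0, 0], [0, -0.6, 0, 0, 0], [0, -0.6, 0, 0, 0], [0, 0, 0, 0, 0]],
  ],
)

```text
clock: 32.78
ee_pos: [0.61, 0.072, 0.2098]
tcp_rot: [[-0.997, 0.074, 0.003], [0.074, 0.997, -0.0], [-0.003, 0.0, -1.0]]
wrist_force: [0.5, 0.2, 0.4]
grip_width: 0.002
gripper_force: 0.0
```

```bash
python3 - <<'E'
from h import *
s=robot.read_state();print(s['clock'],s['ee_pos'],s['wrist_force'])
a=robot.read_camera('side')['img'][...,::-1];cv2.imwrite('side10.png',a)
b=cv2.imread('pics/side0.png');c=cv2.imread('side8.png')
for n,(x0,x1,y0,y1) in {'mouth left':(256,280,185,235),'potright':(294,312,200,240)}.items():
    print(n,'vs level',cv2.absdiff(a,b)[y0:y1,x0:x1].mean(),'vs lean',cv2.absdiff(a,c)[y0:y1,x0:x1].mean(),'lean-level',cv2.absdiff(b,c)[y0:y1,x0:x1].mean())
# left outer wall of the pot at rows: first grey pixel
for n,i in (('now',a),('level',b),('lean',c)):
    h=cv2.cvtColor(i,cv2.COLOR_BGR2HSV)[...,1]
    print(n,[(y,int(np.argmax(h[y,250:330]<60))+250, 329-int(np.argmax(h[y,250:330][::-1]<60))) for y in (195,205,215,225,235)])
E
```

```text
32.775 [0.61001732 0.07199896 0.20975787] [0.52195314 0.16351964 0.4482207 ]
mouth left vs level 1.6377777777777778 vs lean 15.6175 lean-level 16.07138888888889
potright vs level 2.013888888888889 vs lean 22.04259259259259 lean-level 22.971296296296295
now [(195, 265, 301), (205, 265, 301), (215, 266, 300), (225, 266, 301), (235, 267, 299)]
level [(195, 265, 301), (205, 265, 301), (215, 266, 300), (225, 265, 301), (235, 267, 299)]
lean [(195, 262, 282), (205, 257, 298), (215, 261, 305), (225, 269, 308), (235, 276, 303)]
```

The pot matches its starting level picture. I'll nudge it to feel that it is firmly on the stop.

Request:
arm_command(
  increments=[
    [[0, -0.3, 0, 0, 0], [0, -0.2, 0, 0, 0], [0, 0, 0, 0, 0]],
  ],
)

```text
clock: 33.2
ee_pos: [0.6136, 0.0717, 0.209]
tcp_rot: [[-0.997, 0.074, -0.0], [0.074, 0.997, 0.0], [0.0, -0.0, -1.0]]
wrist_force: [-3.3, -0.6, 2.3]
grip_width: 0.007
gripper_force: 1.8
```

Request:
arm_command(
  increments=[
    [[0, -0.2, 0, 0, 0], [0, 0, 0, 0, 0]],
  ],
)

```text
clock: 33.45
ee_pos: [0.6158, 0.0716, 0.209]
tcp_rot: [[-0.997, 0.074, 0.0], [0.074, 0.997, 0.0], [-0.0, 0.0, -1.0]]
wrist_force: [-3.8, 0.3, 2.9]
grip_width: 0.006
gripper_force: 1.8
```

Request:
arm_command(
  increments=[
    [[0, -0.2, 0, 0, 0], [0, 0, 0, 0, 0]],
  ],
)

```text
clock: 33.7
ee_pos: [0.6162, 0.0715, 0.2089]
tcp_rot: [[-0.997, 0.074, -0.003], [0.074, 0.997, 0.0], [0.003, -0.0, -1.0]]
wrist_force: [-8.6, 1.2, 6.7]
grip_width: 0.009
gripper_force: 4.4
```

Request:
arm_command(
  increments=[
    [[0, -0.15, 0, 0, 0], [0, 0, 0, 0, 0]],
  ],
)

```text
clock: 33.95
ee_pos: [0.6162, 0.0715, 0.2089]
tcp_rot: [[-0.997, 0.073, -0.006], [0.073, 0.997, 0.0], [0.006, -0.0, -1.0]]
wrist_force: [-13.9, 0.5, 8.0]
grip_width: 0.005
gripper_force: 6.9
```

Request:
arm_command(
  increments=[
    [[0, 1.5, 0, 0, 0], [0, 2, 0, 0, 0], [0, 0, 0, -4, 0], [0, 0, 0, -4, 0], [0, 0, 0, -4, 0], [0, 2, 0, 0, 0], [0, 0, 0, 0, 0]],
  ],
)

```text
clock: 34.83
ee_pos: [0.5646, 0.0754, 0.3296]
tcp_rot: [[-0.997, 0.074, 0.002], [0.074, 0.997, -0.0], [-0.003, 0.0, -1.0]]
wrist_force: [-0.8, -1.2, 0.1]
grip_width: 0.007
gripper_force: 0.0
```

```bash
python3 - <<'E'
from h import *
s=robot.read_state();print(s['clock'],s['ee_pos'],s['wrist_force'])
a=robot.read_camera('side')['img'][...,::-1];b=cv2.imread('pics/side0.png')
for n,(x0,x1,y0,y1) in {'pot':(256,312,185,245),'cup/brush':(205,240,135,170),'jar':(230,270,310,362),'tin':(305,338,272,312),'plane':(200,236,224,245)}.items():
    print(n,cv2.absdiff(a,b)[y0:y1,x0:x1].mean())
E
```

```text
34.825 [0.56458298 0.07537668 0.32957379] [-0.76702901 -1.2420565   0.14683514]
pot 2.1464285714285714
cup/brush 1.0103401360544217
jar 0.778525641025641
tin 0.6638888888888889
plane 0.7147266313932981
```

The stop was firm (force rose to about 16 N with no further movement) and everything matches the starting picture, so I'm handing in.

```bash
python3 -c "
from workcell import robot
print(robot.close_job())"
```

```text
the job is handed in; nothing more can be done
None
```

The job is handed in at about 35 s, verdict not shown: the pot was swung to about 28°, the plate pressed twice at about 10 N, the brush stood back in its cup, the pot pushed home on its stop, and the jar, tin and plane show no movement in the side view.

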